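# Pull-test a copier tray spring to its service mark

### The job

Reset the spring tester by sliding its red peak pointer all the way back until it rests against the carriage's pusher bar, then draw the yellow paddle out until the pointer stands on the green mark and hold it there for a good second, without stretching the spring past the mark. Then ease the paddle back to its fully home position without letting it snap, leaving the pointer standing on the green mark, the hand clear and the other things on the desk undisturbed.

Things in the scene. Friction and masses are not known exactly. Their poses are not given: they have to be found in the camera images.
- tester: Spring tester fixed to the desk: grey base plate 12 mm thick, x -210..210, y -80..110 mm, with a spring tube along its x axis. Origin on the desk, directly below the paddle's middle when home. x: direction in which the paddle is pulled out; y: to the pointer's side; z up. A white scale with black ticks 10 mm apart lies beside the pointer's rail.
- tube_mouth (a point): Centre of the black collar at the mouth of the aluminium spring tube, 33 mm above the desk. Tube and anchor block reach from here back to 150 mm in -x, at most 50 mm wide and 59 mm above the desk.
- carriage (a joint): How far the paddle's carriage is pulled out, m: 0 fully home, end stop at 0.16. A spring pulls it home: 3 N at home plus 75 N per m. It does not stay out by itself and snaps home if let go.
- paddle (a point): Middle of the top edge of the yellow pull paddle, an upright plate 8 mm thick (tester's x), 50 mm wide (y), from 25 to 100 mm above the desk. Behind it (-x) a rod, top 37 mm above the desk, joins it to the tube; at home the gap from tube to paddle above the rod is 46 mm. Ahead (+x) is free.
- pusher (a point): Outer end of the carriage's dark steel pusher bar, 10 mm thick (tester's x), 21 to 31 mm above the desk, reaching 63 mm in y from the paddle's middle, level with the paddle in x. It moves with the paddle and pushes the pointer outward.
- pointer (a joint): Position of the red peak pointer along its rail, m: 0 is against the pusher bar of the home carriage. The pusher bar pushes it outward only; it stays by friction (about 1.2 N) where it was left.
- pointer_top (a point): Middle of the top of the red peak pointer, a block 14 mm (tester's x) x 18 mm (y), 16 to 51 mm above the desk, with a thin needle over the scale, on a rail at y = 55 mm of the tester. With the pusher bar touching it, this point is 12.5 mm ahead (+x) of the paddle's middle.
- mark: Green service mark, fixed on the plate: band 10 mm wide along the tester's x, beside the rail (tester's y 75..113 mm), up to 10 mm thick. Origin: middle of its underside, 12 mm above the desk; axes as the tester's. The pointer stands on the mark when its middle is level with this origin along x, up to 5 mm either side.
- toner: Bystander: loose black toner cartridge with a blue band, 190 x 57 x 52 mm, lying beyond the tester; origin in the middle of its underside, x along its length.
- bit_set: Bystander: loose black bit tray with steel bits, 120 x 75 x 25 mm; origin in the middle of its underside.
- screwdriver: Bystander: loose screwdriver with a red handle, lying on the desk.

How it is judged:
By the outcome, as a careful person would: the job done as asked, in the order asked, and still so for the second after the job is handed in, with the robot touching nothing.
It also fails if it takes over 64 s, if anything falls off the work surface, if the arm or the gripper's body presses on something with over 40 N, if the wrist force passes 120 N, or if a joint passes its speed limit or range.

### The arm

A 6-joint arm with a two-finger parallel gripper is mounted at the origin on the work surface. World frame = base frame: x ahead of the robot, y to its left, z up, the work surface at z = 0. Lengths are in m, angles in rad, forces in N, time in s.
With the tool pointing down it reaches from about 0.35 to 0.775 m from the base axis. Payload 5.5 kg.
Tool frame: the origin (TCP) lies midway between the tips of the shut fingers; the grasp point (between the pads) lies 19 mm behind it; z points along the fingers, y is the line along which they close (so a half turn about z gives the same grasp; the last joint's range is limited). The gripper opens to 85 mm and grips with 20 to 120 N. Pads are 22 mm wide; open, the fingers measure 114 mm over their backs; the gripper's body (76 mm by 85 mm) begins 54 mm behind the grasp point. The pads swing forward as they close: fully open they stand 13 mm farther back than shut.
Start: joints at [-1.286, 0.313, 0.046, 1.304, 0, 1.431], TCP at [0.237, -0.524, 0.231] pointing down, gripper open.
Joint ranges: [-2.76, 2.76], [-0.86, 1.69], [-1.03, 1.26], [-2.2, 2.34], [-1.47, 1.5], [-3.14, 3.14]. Speed limits (rad/s): [2.57, 2.57, 3.14, 3.14, 3.14, 3.14].

### API

Orientations are given as a unit quaternion [w, x, y, z].
In Python, from workcell import get_state, read_camera, camera_info, hand_in, recognise gives the robot as it stands.
- The arm moves only by the tool arm_command, never from a script. Its argument "moves" is one flat list of numbers, 7 for each row, row after row: the opening, from -1 (shut) to 1 (fully open), then the shift along the tool's x, y, z in mm, then the turn, a rotation vector about the tool's x, y, z in rad. A call has 1 to 8 rows; each row shifts and turns the commanded pose from where the row before left it, along the tool's axes as they then stand; what a row does not reach is not made up. A row lasts 1/8 s, in which the tool goes at most 62.5 mm and 10.7 degrees, less where a joint would pass 70% of its speed; a pose out of reach is approached as far as the arm can. A call with a gripper value outside its range is refused whole. The fingers move at their own pace and stop on an object; "newtons" is the grip in N (left out, the last holds). Time passes only in rows, so rows that do not move let the fingers close. It gives the time, the measured TCP pose, the force, the opening and the grip force at its end, in the units of the state.
- get_state(): the state, without advancing time (a new reading comes with each control period).
- read_camera(name): name is "scene" or "top" or "wrist"; returns (picture, depth): 400x640x3 uint8, blue, green, red; 400x640 float32, m along the optical axis (not along the pixel's ray), 0 where there is no reading.
- camera_info(name): a dict with "fovy" (degrees; the focal length in pixels is half the picture's height over the tangent of half this angle, whatever the lens; pixels are square), "cx", "cy" (the principal point, pixels), "eye" and "orientation" of the camera in the world; the wrist camera has in their place "tool_from_camera" (4x4, takes a point from camera to tool coordinates, whose origin is the TCP and whose axes are the flange's). Camera axes: x right, y down, z forward; pixel columns grow to the right and rows downward; lengths in m; the calibration is good to about 2 mm. The wrist camera is an equidistant fisheye: a pixel r from the principal point sees the ray r / f radians off the axis. A picture is of the moment at which its call begins: read the wrist's pose just before it. camera_info takes no time and is no camera call.
- hand_in(): hands the job in; it is judged then, once.
Trained networks look in the newest picture that a camera, given by its name, has taken for a name from the list of things; names that differ only in an ending like _2 or _b are one class to them, and where a whole thing is asked for, a point or a joint stands for the part that bears it (a point fixed in the world has none). Each returns a list of dicts, best first, with "confidence" (0 to 1); they miss things now and then, are a little off and sometimes report something else, mostly with a low value. They report only what shows in the picture. A call takes as long as a camera call.
- recognise(camera, label): "point" ([column, row] in pixels, amid what is visible of it).
The state is a dict: "clock": time; "joint_pos": joint angles; "qvel": joint speeds; "tau": joint torques, N m; "tcp_pos": TCP position; "orientation": TCP orientation; "wrist_force": force on the tool from outside, world axes, zero at the start; "ft_torque": the same for the moment, N m; "finger_gap": finger opening in m; "grip_force": force on a finger pad.
Only numpy, scipy, OpenCV 4.12 (cv2) and the standard library are available. Lean on these libraries where they do the work, as an engineer would, in place of code of your own. Each camera call takes 0.05 s, during which the arm holds its last target. There are 200 camera calls.

## Working session

There is one attempt and no reset: what is moved stays moved. The work goes in short steps, Python scripts to look and compute and a tool call to move; the robot and the scene stay as the last step left them, time stands still between calls to the robot, and variables do not carry over. Pictures are saved under pics/ and viewed, at most 10 in all, crops included, and the job is handed in when it is done.

Besides the shell and the picture viewer there is one more tool, called after ">>>" in YAML: its name, and indented under it one key for each argument. arm_command: Moves the arm, as the interface text tells. Its arguments: {"type":"object","properties":{"moves":{"type":"array"},"newtons":{"type":"number"}},"required":["moves"]}

```bash
mkdir -p pics
cat > h.py <<'E'
import numpy as np, cv2
from workcell import *
from scipy.spatial.transform import Rotation as R
def q2R(q): return R.from_quat([q[1],q[2],q[3],q[0]]).as_matrix()
def cam(n):
    i=camera_info(n); i['f']=200/np.tan(np.radians(i['fovy'])/2)
    o=np.array(i.get('orientation',[1,0,0,0]),float); i['R']=q2R(o) if o.size==4 else o.reshape(3,3)
    return i
def ray(i,p):
    d=np.array([(p[0]-i['cx'])/i['f'],(p[1]-i['cy'])/i['f'],1.]); return i['R']@d
def pt(i,p,D):  # depth along optical axis
    return np.array(i['eye'])+ray(i,p)*D
def cloud(i,D):
    v,u=np.mgrid[0:400,0:640]
    d=np.stack([(u-i['cx'])/i['f'],(v-i['cy'])/i['f'],np.ones_like(u,float)],-1)*D[...,None]
    return d@i['R'].T+np.array(i['eye'])
E
python3 - <<'E'
from h import *
for n in('scene','top'):
    i=camera_info(n);print(i)
    i=cam(n);im,D=read_camera(n);cv2.imwrite(f'pics/{n}0.png',im);np.savez(f'{n}0.npz',im=im,D=D)
    for l in('paddle','pusher','pointer_top','mark','tube_mouth','toner','bit_set','screwdriver','tester'):
        for r in recognise(n,l)[:2]:
            p=r['point'];d=D[int(p[1]),int(p[0])];print(n,l,np.round(p),round(r['confidence'],2),np.round(pt(i,p,d),3))
print(get_state()); print(camera_info('wrist'))
E
```

```text
{'fovy': 53.51425135883307, 'cx': 318.3080258643308, 'cy': 198.99470021406972, 'eye': array([1.10716125, 0.74635415, 0.65960126]), 'orientation': array([-0.15558551,  0.27707978,  0.83931684, -0.44109771])}
scene paddle [336. 191.] 0.71 [0.466 0.001 0.02 ]
scene paddle [392. 282.] 0.66 [0.591 0.351 0.014]
scene pusher [295. 175.] 0.6 [ 0.551 -0.089  0.063]
scene pointer_top [331. 200.] 0.67 [0.536 0.066 0.052]
scene tube_mouth [299. 195.] 0.87 [ 0.558 -0.058  0.011]
scene tube_mouth [391. 282.] 0.32 [0.603 0.358 0.026]
scene toner [245. 192.] 0.94 [ 0.702 -0.113  0.048]
scene bit_set [393. 278.] 0.77 [0.579 0.345 0.012]
scene screwdriver [429. 250.] 0.69 [0.442 0.332 0.014]
scene tester [301. 193.] 0.94 [ 0.549 -0.059  0.014]
{'fovy': 57.69564113750027, 'cx': 317.6047852145468, 'cy': 196.68812427819915, 'eye': array([0.48192768, 0.10318655, 0.92587548]), 'orientation': array([ 0.03199079, -0.69976544,  0.71104777, -0.06095895])}
top paddle [385. 220.] 0.64 [ 0.538 -0.091  0.074]
top paddle [383. 218.] 0.32 [ 0.542 -0.091  0.059]
top pusher [387. 217.] 0.54 [ 0.542 -0.092  0.099]
top 
[... 923 characters left out ...]
n': array([ 7.55959680e-05,  9.77528030e-01,  2.10805466e-01, -7.63864097e-06]), 'wrist_force': array([-0.36123443, -0.61413918, -0.89254392]), 'ft_torque': array([ 0.0388927 , -0.01467406,  0.04494302]), 'grip_force': 0.0, 'finger_gap': 0.08573090779941121}
{'fovy': 65.70646984690485, 'cx': 316.44090076447685, 'cy': 201.70325830197302, 'tool_from_camera': array([[-1.52450509e-04, -9.46908261e-01, -3.21503844e-01,
         8.33522889e-02],
       [ 9.99998425e-01,  4.24154570e-04, -1.72341869e-03,
        -3.02846717e-04],
       [ 1.76828672e-03, -3.21503600e-01,  9.46906705e-01,
        -1.42517074e-01],
       [ 0.00000000e+00,  0.00000000e+00,  0.00000000e+00,
         1.00000000e+00]])}
```

View pics/top0.png

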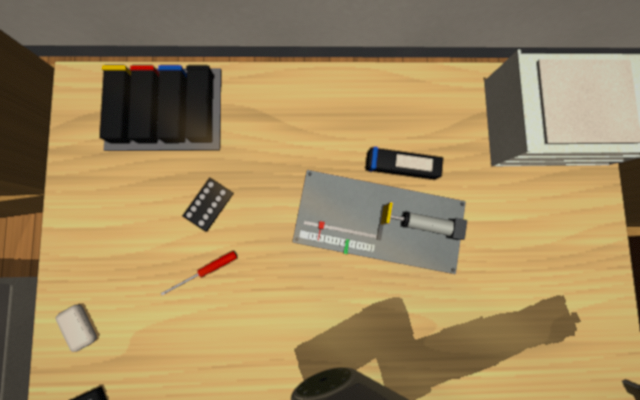

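View pics/scene0.png

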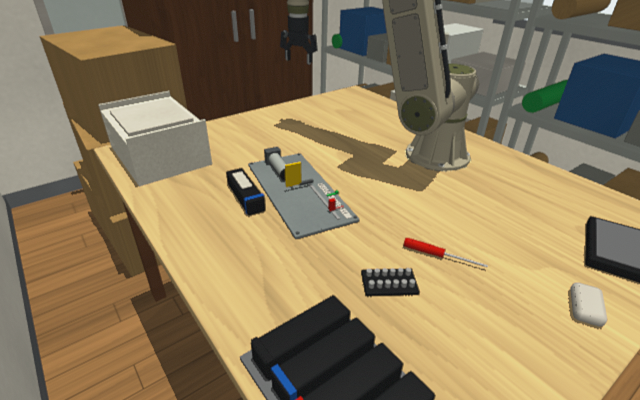

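The top view shows the plate with corners at about (308,171), (466,203), (455,272) and (294,242). The yellow paddle is at (388,212), the red pointer at (321,225) and the green mark at (346,246). The scene view agrees: paddle (293,173), pointer (332,205), mark (334,193). Next I'll fit the pose.

```bash
cat > fit.py <<'E'
from h import *
def seg(n,im,D,i,box):
    P=cloud(i,D);h=cv2.cvtColor(im,cv2.COLOR_BGR2HSV).astype(int);H,S,V=h[...,0],h[...,1],h[...,2]
    b=np.zeros(H.shape,bool);b[box[1]:box[3],box[0]:box[2]]=1
    s=b&(S>130)&(V>60)
    return P,{'yel':s&(H>20)&(H<33),'red':s&((H<6)|(H>172)),'grn':s&(H>45)&(H<80)}
if __name__=='__main__':
    for n,box in(('top',(290,165,470,275)),('scene',(250,145,360,240))):
        z=np.load(f'{n}0.npz');im,D=z['im'],z['D'];i=cam(n);P,m=seg(n,im,D,i,box)
        for k,a in m.items():
            v,u=np.nonzero(a)
            if k=='yel' and n=='top': a&=(P[...,2]>0.06)
            q=P[a];print(n,k,len(u),'px',u.mean().round(1),v.mean().round(1),u.min(),u.max(),v.min(),v.max(),'med',np.median(q,0).round(4),'zmax',np.percentile(q[:,2],[5,50,95]).round(3))
        # plate pixels: grey, z~0.012
        if n=='top':
            h=cv2.cvtColor(im,cv2.COLOR_BGR2HSV);a=(h[...,1]<60)&(h[...,2]>60);b=np.zeros_like(a);b[160:280,285:475]=1;a&=b
            a=cv2.morphologyEx(a.astype(np.uint8),cv2.MORPH_CLOSE,np.ones((9,9)))
            c=max(cv2.findContours(a,0,2)[0],key=cv2.contourArea);r=cv2.minAreaRect(c);print(r)
            W=[]
            for p in cv2.boxPoints(r):
                d=ray(i,p);W.append(np.array(i['eye'])+d*(0.012-i['eye'][2])/d[2])
            W=np.array(W);print(W.round(4),np.linalg.norm(W-np.roll(W,1,0),axis=1).round(4))
            # fixed axes: long edge dir toward +y
            e=W[1]-W[0];e2=W[2]-W[1];x=e if np.linalg.norm(e)>np.linalg.norm(e2) else e2
            x=x*np.sign(x[1]);x/=np.linalg.norm(x);y=np.array([-x[1],x[0],0])
            O=W.mean(0)-15e-3*y;O[2]=0;print('x',x,'yaw',np.arctan2(x[1],x[0]),'O',O)
            np.savez('T.npz',O=O,x=x,y=y)
        T=np.load('T.npz');A=np.stack([T['x'],T['y'],[0,0,1]])
        for k,a in m.items():
            q=(P[a]-T['O'])@A.T;print('  tester',n,k,np.percentile(q,[5,50,95],axis=0).round(4).tolist())
            v,u=np.nonzero(a);zh={'red':.051 if n=='top' else .035,'yel':.1 if n=='top' else .065,'grn':.02}[k]
            d=ray(i,(u.mean(),v.mean()));w=np.array(i['eye'])+d*(zh-i['eye'][2])/d[2];print('   rayhit',((w-T['O'])@A.T).round(4))
E
python3 fit.py; python3 -c "
import cv2
a=cv2.imread('pics/top0.png')[165:280,285:475];b=cv2.imread('pics/scene0.png')[140:245,240:365]
a=cv2.resize(a,None,fx=4,fy=4,interpolation=2)[:300*2];cv2.imwrite('pics/c1.png',a)"
```

```text
top yel 178 px 386.4 213.1 381 392 202 223 med [ 0.5524 -0.094   0.0979] zmax [0.065 0.098 0.101]
top red 35 px 320.8 224.9 319 323 221 229 med [0.5286 0.0593 0.0512] zmax [0.044 0.051 0.053]
top grn 29 px 346.0 246.6 344 347 240 252 med [ 0.4747 -0.0038  0.0173] zmax [0.014 0.017 0.023]
((381.4238586425781, 221.84219360351562), (167.127685546875, 73.43595886230469), 11.113040924072266)
[[ 0.4901  0.1296  0.012 ]
 [ 0.6727  0.0917  0.012 ]
 [ 0.5837 -0.33    0.012 ]
 [ 0.4024 -0.2802  0.012 ]] [0.4191 0.1865 0.4309 0.1881]
x [ 0.20655628  0.97843472 -0.        ] yaw 1.3627423068608036 O [ 0.55192486 -0.10029656  0.        ]
  tester top yel [[0.0011, -0.0199, 0.0649], [0.0076, 0.0013, 0.0979], [0.0085, 0.0223, 0.1014]]
   rayhit [0.0082 0.0023 0.1   ]
  tester top red [[0.1468, 0.0482, 0.0436], [0.1518, 0.0552, 0.0512], [0.1566, 0.0631, 0.0528]]
   rayhit [0.1518 0.0555 0.051 ]
  tester top grn [[0.0761, 0.0807, 0.0136], [0.079, 0.0955, 0.0173], [0.0819, 0.1071, 0.0231]]
   rayhit [0.0792 0.0947 0.02  ]
scene yel 353 px 292.6 173.7 285 300 162 186 med [ 0.5548 -0.0928  0.0667] zmax [0.032 0.067 0.099]
scene red 76 px 331.9 204.3 329 341 198 210 med [0.5332 0.0651 0.0363] zmax [0.019 0.036 0.052]
scene grn 26 px 332.9 193.2 327 337 190 195 med [ 4.743e-01 -3.000e-04  1.670e-02] zmax [0.013 0.017 0.023]
  tester scene yel [[0.0042, -0.0232, 0.0319], [0.0079, -0.0024, 0.0667], [0.0111, 0.0208, 0.0989]]
   rayhit [ 0.0061 -0.0015  0.065 ]
  tester scene red [[0.1498, 0.0458, 0.0188], [0.1573, 0.0525, 0.0363], [0.1606, 0.063, 0.0518]]
   rayhit [0.1546 0.0541 0.035 ]
  tester scene grn [[0.078, 0.078, 0.0127], [0.0825, 0.0967, 0.0167], [0.0856, 0.1065, 0.0226]]
   rayhit [0.0861 0.0927 0.02  ]
```

View pics/c1.png

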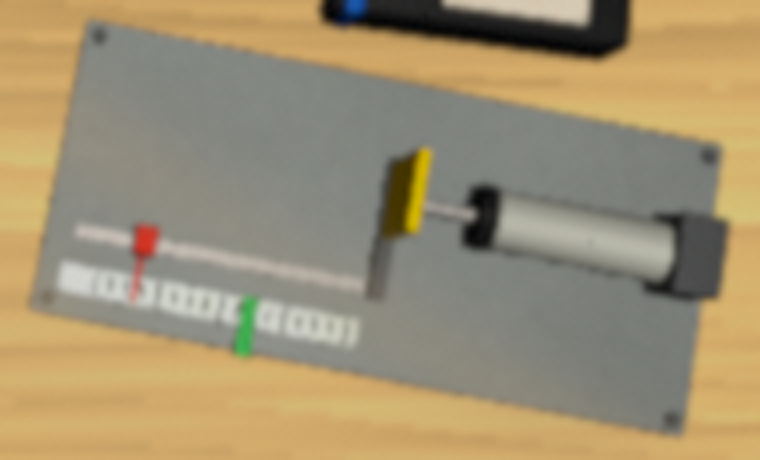

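The crop shows the pointer at tester x ≈ 0.15 and the mark at ≈ 0.077, with the paddle at home. I'll move above the tester for a wrist view, tool y along tester x.

>>> arm_command:
  moves: [1, 30, -23, -2, 0, 0, 0, 1, 30, -23, -2, 0, 0, 0, 1, 30, -23, -2, 0, 0, 0, 1, 30, -23, -2, 0, 0, 0, 1, 30, -23, -2, 0, 0, 0, 1, 30, -23, -2, 0, 0, 0, 1, 30, -23, -2, 0, 0, 0, 1, 30, -23, -2, 0, 0, 0]

```text
clock: 2.0
tcp_pos: [0.3803, -0.2563, 0.2476]
orientation: [0.0, 0.978, 0.211, 0.0]
wrist_force: [0.3, -0.7, -0.5]
finger_gap: 0.0853
grip_force: 0.0
```

>>> arm_command:
  moves: [1, 30, -23, -2, 0, 0, 0, 1, 30, -23, -2, 0, 0, 0, 1, 30, -23, -2, 0, 0, 0, 1, 30, -23, -2, 0, 0, 0, 1, 30, -23, -2, 0, 0, 0, 1, 30, -23, -2, 0, 0, 0, 1, 30, -23, -2, 0, 0, 0, 1, 30, -23, -2, 0, 0, 0]

```text
clock: 3.0
tcp_pos: [0.5232, 0.0103, 0.2635]
orientation: [0.0, 0.978, 0.211, 0.0]
wrist_force: [1.2, -0.7, -0.3]
finger_gap: 0.0854
grip_force: 0.0
```

>>> arm_command:
  moves: [-1, 0, 0, 0, 0, 0, -0.18, -1, 0, 0, 0, 0, 0, -0.18, -1, 0, 0, 0, 0, 0, -0.18, -1, 0, 0, 0, 0, 0, -0.18, -1, 0, 0, 0, 0, 0, -0.18, -1, 0, 0, 0, 0, 0, -0.18, -1, 0, 0, 0, 0, 0, -0.18, -1, 0, 0, 0, 0, 0, -0.18]

```text
clock: 4.0
tcp_pos: [0.5226, 0.0092, 0.2633]
orientation: [0.0, 0.594, 0.805, -0.0]
wrist_force: [-0.4, 0.9, 0.8]
finger_gap: -0.0002
grip_force: 0.0
```

>>> arm_command:
  moves: [-1, 0, 0, 0, 0, 0, -0.18, -1, 0, 0, 0, 0, 0, -0.18, -1, 0, 0, 0, 0, 0, -0.18, -1, 0, 0, 0, 0, 0, -0.18, -1, 0, 0, 0, 0, 0, -0.18, -1, 0, 0, 0, 0, 0, -0.17, -1, 0, 0, 0, 0, 0, 0, -1, 0, 0, 0, 0, 0, 0]

```text
clock: 5.0
tcp_pos: [0.5226, 0.0092, 0.2633]
orientation: [0.0, 0.105, 0.995, -0.0]
wrist_force: [-1.0, 0.6, 0.4]
finger_gap: 0.0005
grip_force: 0.0
```

```bash
cat > w.py <<'E'
from h import *
def look(name):
    s=get_state();i=camera_info('wrist');im,D=read_camera('wrist');cv2.imwrite(f'pics/{name}.png',im);np.savez(f'{name}.npz',im=im,D=D,p=s['tcp_pos'],q=s['orientation'])
    return s,i,im,D
def wcloud(s,i,u,v,D=None,z=None):
    f=200/np.tan(np.radians(i['fovy'])/2);M=np.array(i['tool_from_camera'])
    u=np.asarray(u,float);v=np.asarray(v,float);dx,dy=u-i['cx'],v-i['cy'];r=np.hypot(dx,dy)+1e-9;th=r/f
    d=np.stack([np.sin(th)*dx/r,np.sin(th)*dy/r,np.cos(th)],-1)
    Rw=q2R(s['orientation']);E=s['tcp_pos']+Rw@M[:3,3];W=d@(Rw@M[:3,:3]).T
    if D is not None: return E+W*(D/d[...,2])[...,None]
    return E+W*((z-E[2])/W[...,2])[...,None]
def masks(im):
    h=cv2.cvtColor(im,cv2.COLOR_BGR2HSV).astype(int);H,S,V=h[...,0],h[...,1],h[...,2];s=(S>140)&(V>60)
    return {'yel':s&(H>22)&(H<33),'red':s&((H<6)|(H>172)),'grn':s&(H>45)&(H<80)}
def T():
    t=np.load('T.npz');return t['O'],np.stack([t['x'],t['y'],[0,0,1]])
def report(s,i,im,D):
    O,A=T();v,u=np.mgrid[0:400,0:640];P=(wcloud(s,i,u,v,D)-O)@A.T
    for k,a in masks(im).items():
        a=a&(D>0)&(abs(P[...,0])<.22)&(P[...,1]>-.08)&(P[...,1]<.12)
        if a.sum()<5: print(k,'none');continue
        vv,uu=np.nonzero(a);q=P[a];print(k,a.sum(),uu.min(),uu.max(),vv.min(),vv.max(),'pct5/50/95',np.percentile(q,[5,50,95],axis=0).round(4).tolist())
        zt=np.percentile(q[:,2],95);t=a&(P[...,2]>zt-.004);tt=P[t];print('   top z',zt.round(4),'x',tt[:,0].min().round(4),tt[:,0].max().round(4),'y',tt[:,1].min().round(4),tt[:,1].max().round(4))
    return P
E
python3 - <<'E'
from w import *
s,i,im,D=look('w1');P=report(s,i,im,D)
for l in('paddle','pointer_top','mark','pusher'):
    for r in recognise('wrist',l)[:1]:
        c,w=r['point'];print(l,c,w,r['confidence'],P[int(w),int(c)].round(4))
E
```

```text
yel 538 225 246 190 247 pct5/50/95 [[0.0028, -0.0197, 0.0406], [0.0081, 0.0032, 0.092], [0.0094, 0.0246, 0.1004]]
   top z 0.1004 x 0.0009 0.0097 y -0.0232 0.0248
red 252 351 364 135 175 pct5/50/95 [[0.1453, 0.0482, 0.018], [0.1519, 0.0594, 0.0499], [0.1572, 0.0789, 0.0518]]
   top z 0.0518 x 0.1451 0.1587 y 0.0466 0.0639
grn 168 295 301 119 146 pct5/50/95 [[0.0764, 0.0777, 0.0145], [0.0795, 0.0943, 0.0163], [0.0829, 0.11, 0.0227]]
   top z 0.0227 x 0.0758 0.0833 y 0.1025 0.1113
paddle 238.0 208.7 0.62 [0.0092 0.012  0.0685]
pointer_top 358.4 164.5 0.6 [0.1509 0.0605 0.0512]
mark 256.7 187.9 0.68 [0.0212 0.0216 0.0122]
pusher 238.5 208.5 0.72 [0.0092 0.012  0.0685]
```

View pics/w1.png

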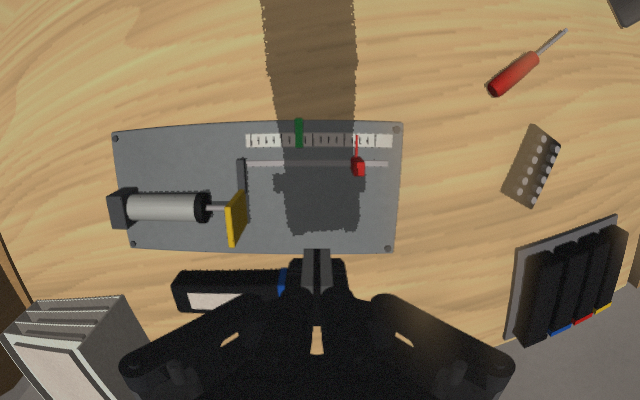

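The wrist view agrees with the other two. Paddle centre is at x = 5.3 mm in my provisional frame, so I'll shift the origin by that. The pointer (358,165) is then at 0.1466 and the mark (299,133) at 0.0742.

```bash
cat >> w.py <<'E'
def where():
    O,A=T();s=get_state();Rt=q2R(s['orientation'])
    print('clock',round(s['clock'],2),'tcp tester mm',((s['tcp_pos']-O)@A.T*1e3).round(1),'tool axes in tester',(A@Rt).round(3).tolist(),'F tester',(A@s['wrist_force']).round(1),'gap',round(s['finger_gap'],4),'grip',s['grip_force'])
E
python3 - <<'E'
from w import *
t=np.load('T.npz');np.savez('T.npz',O=t['O']+.0053*t['x']+.0005*t['y'],x=t['x'],y=t['y']);where()
E
```

```text
clock 5.25 tcp tester mm [ 95.8  50.7 263.3] tool axes in tester [[-0.0, 1.0, -0.0], [1.0, 0.0, -0.0], [-0.0, -0.0, -1.0]] F tester [ 0.4 -0.1  0.4] gap -0.0002 grip 0.0
```

>>> arm_command:
  moves: [-1, 2, 25, 20, 0, 0, 0, -1, 2, 25, 20, 0, 0, 0, -1, 2, 25, 20, 0, 0, 0, -1, 1, 25, 20, 0, 0, 0, -1, 0, 0, 40, 0, 0, 0, -1, 0, 0, 40, 0, 0, 0, -1, 0, 0, 40, 0, 0, 0, -1, 0, 0, 25, 0, 0, 0]

```text
clock: 6.25
tcp_pos: [0.5352, 0.1085, 0.0362]
orientation: [-0.001, 0.103, 0.995, -0.0]
wrist_force: [0.9, 0.6, 0.3]
finger_gap: 0.0002
grip_force: 0.0
```

>>> arm_command:
  moves: [-1, 0, -5, 0, 0, 0, 0, -1, 0, -10, 0, 0, 0, 0, -1, 0, -15, 0, 0, 0, 0, -1, 0, -15, 0, 0, 0, 0, -1, 0, -15, 0, 0, 0, 0, -1, 0, -15, 0, 0, 0, 0, -1, 0, -15, 0, 0, 0, 0, -1, 0, -15, 0, 0, 0, 0]

```text
clock: 7.25
tcp_pos: [0.5145, 0.0047, 0.0382]
orientation: [-0.0, 0.103, 0.995, -0.0]
wrist_force: [0.4, 2.5, 1.1]
finger_gap: -0.0001
grip_force: 0.7
```

>>> arm_command:
  moves: [-1, 0, -15, 0, 0, 0, 0, -1, 0, -15, 0, 0, 0, 0, -1, 0, -10, 0, 0, 0, 0, -1, 0, -5, 0, 0, 0, 0, -1, 0, 0, 0, 0, 0, 0]

```text
clock: 7.88
tcp_pos: [0.5053, -0.0387, 0.0382]
orientation: [-0.0, 0.103, 0.995, -0.0]
wrist_force: [-0.0, -0.2, 0.6]
finger_gap: 0.0001
grip_force: 0.0
```

Run:
```python
from w import *
where();s,i,im,D=look('w2');report(s,i,im,D)
```

```text
clock 7.88 tcp tester mm [45.3 57.8 38.2] tool axes in tester [[-0.001, 1.0, -0.001], [1.0, 0.001, 0.0], [0.0, -0.001, -1.0]] F tester [-0.2 -0.   0.6] gap 0.0001 grip 0.0
yel 44 221 237 333 346 pct5/50/95 [[-0.003, 0.0226, 0.0585], [-0.0, 0.0241, 0.0642], [0.0088, 0.0501, 0.0924]]
   top z 0.0924 x 0.0083 0.0146 y 0.0497 0.0648
red 1572 261 292 193 294 pct5/50/95 [[0.0194, 0.0491, 0.0185], [0.0251, 0.0625, 0.0454], [0.0311, 0.08, 0.0513]]
   top z 0.0513 x 0.0183 0.0331 y 0.0457 0.0705
grn 527 357 372 156 218 pct5/50/95 [[0.0696, 0.0756, 0.0149], [0.0722, 0.0871, 0.0159], [0.0768, 0.1048, 0.0216]]
   top z 0.0216 x 0.0689 0.0733 y 0.1025 0.1119
```

View pics/w2.png

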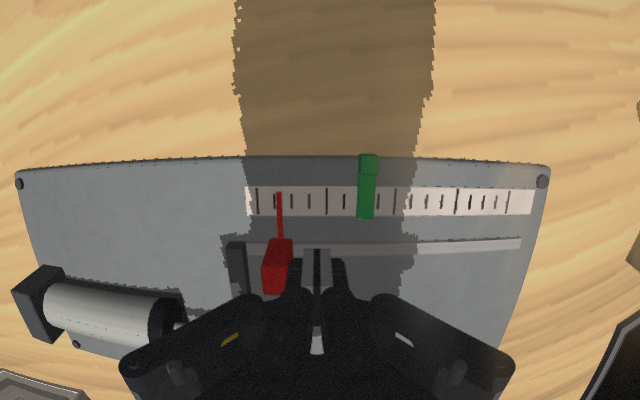

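The pointer (278,265) is about 13 mm short of the bar (237,270). I'll continue slowly.

>>> arm_command:
  moves: [-1, 0, -5, 0, 0, 0, 0, -1, 0, -3, 0, 0, 0, 0, -1, 0, -2, 0, 0, 0, 0, -1, 0, -1, 0, 0, 0, 0, -1, 0, 0, 0, 0, 0, 0]

```text
clock: 8.55
tcp_pos: [0.5031, -0.0492, 0.0382]
orientation: [-0.0, 0.103, 0.995, -0.0]
wrist_force: [-0.9, 0.7, -0.0]
finger_gap: -0.0
grip_force: 0.3
```

>>> arm_command:
  moves: [-1, 0, -1, 0, 0, 0, 0, -1, 0, 0, 0, 0, 0, 0]

```text
clock: 8.8
tcp_pos: [0.503, -0.0501, 0.0382]
orientation: [-0.0, 0.103, 0.995, -0.0]
wrist_force: [-0.7, 1.6, -0.7]
finger_gap: 0.0
grip_force: 0.5
```

>>> arm_command:
  moves: [-1, 0, -1, 0, 0, 0, 0, -1, 0, 0, 0, 0, 0, 0]

```text
clock: 9.05
tcp_pos: [0.5028, -0.0511, 0.0383]
orientation: [-0.0, 0.103, 0.995, -0.0]
wrist_force: [-0.2, 2.0, -0.7]
finger_gap: 0.0002
grip_force: 0.5
```

>>> arm_command:
  moves: [-1, 0, -1, 0, 0, 0, 0, -1, 0, 0, 0, 0, 0, 0]

```text
clock: 9.3
tcp_pos: [0.5026, -0.052, 0.0383]
orientation: [-0.0, 0.103, 0.995, 0.0]
wrist_force: [-0.1, 1.9, -1.2]
finger_gap: 0.0002
grip_force: 0.6
```

>>> arm_command:
  moves: [-1, 0, -1, 0, 0, 0, 0, -1, 0, 0, 0, 0, 0, 0]

```text
clock: 9.55
tcp_pos: [0.5026, -0.0523, 0.0383]
orientation: [0.0, 0.103, 0.995, 0.001]
wrist_force: [0.7, 5.1, 0.4]
finger_gap: -0.0001
grip_force: 2.5
```

Run:
```python
from w import *
where();s,i,im,D=look('w3');P=report(s,i,im,D)
cv2.imwrite('pics/w3c.png',cv2.resize(im[150:310,180:400],None,fx=3,fy=3))
```

```text
clock 9.55 tcp tester mm [31.5 57.7 38.3] tool axes in tester [[-0.002, 1.0, 0.002], [1.0, 0.002, -0.0], [-0.0, 0.002, -1.0]] F tester [5.2 0.4 0.4] gap -0.0001 grip 2.5473806262016296
yel none
red 1542 263 293 192 294 pct5/50/95 [[0.0064, 0.0494, 0.0185], [0.012, 0.0626, 0.0441], [0.0179, 0.0823, 0.0514]]
   top z 0.0514 x 0.005 0.0192 y 0.0461 0.07
grn none
```

View pics/w3c.png

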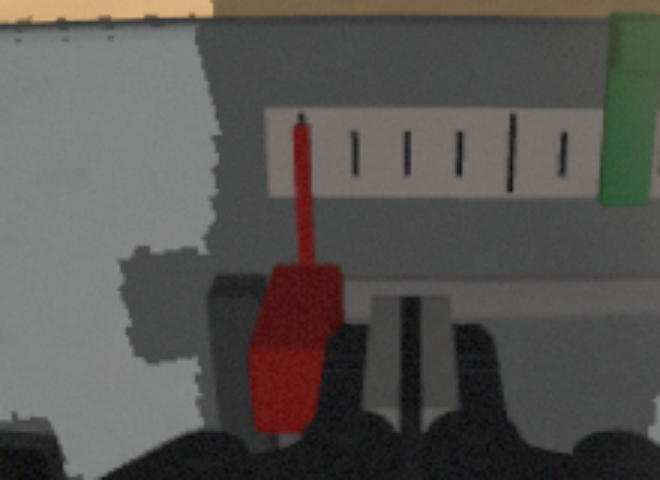

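The needle (301,123 in the crop) is on the 0 tick, the pointer touches the bar and force rose to 5 N, so it is reset. Next I'll back off, rise and go above the paddle with the fingers part open.

>>> arm_command:
  moves: [-1, 0, 3, 0, 0, 0, 0, -1, 0, 10, 0, 0, 0, 0, -1, 0, 0, -30, 0, 0, 0, -1, 0, 0, -40, 0, 0, 0, 0, 0, 0, -30, 0, 0, 0, 0, -19, -15, 0, 0, 0, 0, 0, -19, -15, 0, 0, 0, 0, 0, -20, -15, 0, 0, 0, 0]
  newtons: 40

```text
clock: 10.6
tcp_pos: [0.5534, -0.0966, 0.1387]
orientation: [0.0, 0.103, 0.995, -0.0]
wrist_force: [0.1, -0.3, -0.4]
finger_gap: 0.0428
grip_force: 0.0
```

>>> arm_command:
  moves: [0, 0, 0, 0, 0, 0, 0, 0, 0, 0, 0, 0, 0, 0]

```text
clock: 10.85
tcp_pos: [0.552, -0.0956, 0.138]
orientation: [-0.001, 0.103, 0.995, 0.0]
wrist_force: [-0.8, -0.3, 0.2]
finger_gap: 0.0427
grip_force: 0.0
```

Run:
```python
from w import *
where();s,i,im,D=look('w4');report(s,i,im,D)
```

```text
clock 10.85 tcp tester mm [ -0.7   0.4 138. ] tool axes in tester [[-0.001, 1.0, -0.0], [1.0, 0.001, 0.001], [0.001, -0.0, -1.0]] F tester [-0.5  0.8  0.2] gap 0.0427 grip 0.0
yel 721 310 321 173 266 pct5/50/95 [[-0.004, -0.0205, 0.0522], [-0.0008, 0.0082, 0.0994], [0.0024, 0.0242, 0.1007]]
   top z 0.1007 x -0.0042 0.0031 y -0.0246 0.0245
red 572 323 341 92 150 pct5/50/95 [[0.0057, 0.047, 0.0187], [0.0121, 0.0575, 0.0503], [0.0177, 0.0828, 0.0519]]
   top z 0.0519 x 0.005 0.0187 y 0.0458 0.0627
grn none
```

View pics/w4.png

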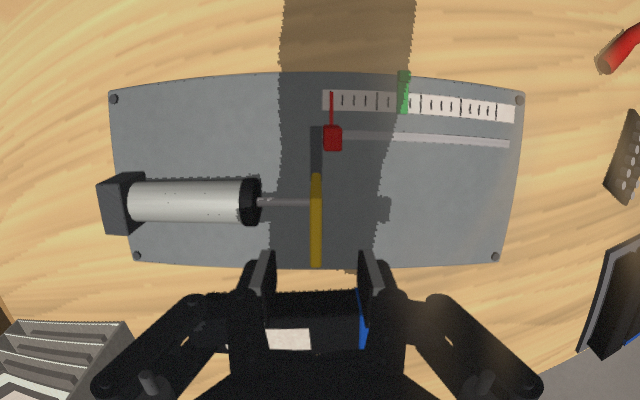

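The paddle (316,220) is centred between the open fingers and the pointer is still against the bar. I'll descend and grip.

>>> arm_command:
  moves: [0, 0, 0, 20, 0, 0, 0, 0, 0, 0, 30, 0, 0, 0, 0, 0, 0, 24, 0, 0, 0, 0, 0, 0, 0, 0, 0, 0, -1, 0, 0, 0, 0, 0, 0, -1, 0, 0, 0, 0, 0, 0, -1, 0, 0, 0, 0, 0, 0, -1, 0, 0, 0, 0, 0, 0]
  newtons: 40

```text
clock: 11.9
tcp_pos: [0.5535, -0.0966, 0.0658]
orientation: [0.001, 0.103, 0.995, -0.0]
wrist_force: [-1.8, -0.7, 7.3]
finger_gap: 0.0073
grip_force: 42.1
```

Run:
```python
from w import *
where();s,i,im,D=look('w5');report(s,i,im,D)
```

```text
clock 11.9 tcp tester mm [-1.4 -1.3 65.8] tool axes in tester [[-0.001, 1.0, -0.0], [1.0, 0.001, -0.002], [-0.002, -0.0, -1.0]] F tester [-1.   1.6  7.3] gap 0.0073 grip 42.14810371398926
yel 1764 307 326 198 340 pct5/50/95 [[-0.0039, -0.0191, 0.0472], [-0.0008, 0.0142, 0.0993], [0.0027, 0.0242, 0.1005]]
   top z 0.1005 x -0.0046 0.0033 y -0.0252 0.0251
red 1212 327 354 85 169 pct5/50/95 [[0.0058, 0.0471, 0.0185], [0.0118, 0.0577, 0.0502], [0.0177, 0.0823, 0.0517]]
   top z 0.0517 x 0.0053 0.0189 y 0.0455 0.0631
grn 240 431 444 59 116 pct5/50/95 [[0.0733, 0.0755, 0.0148], [0.0759, 0.0849, 0.0162], [0.078, 0.1094, 0.0225]]
   top z 0.0225 x 0.0718 0.0787 y 0.1027 0.1112
```

Gripped, with the paddle still home. I'll pull 55 mm smoothly, then look.

>>> arm_command:
  moves: [-1, 0, 4, 0, 0, 0, 0, -1, 0, 8, 0, 0, 0, 0, -1, 0, 10, 0, 0, 0, 0, -1, 0, 10, 0, 0, 0, 0, -1, 0, 10, 0, 0, 0, 0, -1, 0, 8, 0, 0, 0, 0, -1, 0, 5, 0, 0, 0, 0, -1, 0, 0, 0, 0, 0, 0]

```text
clock: 12.95
tcp_pos: [0.5647, -0.0442, 0.0658]
orientation: [0.001, 0.104, 0.995, -0.002]
wrist_force: [-1.4, -6.4, 6.7]
finger_gap: 0.0075
grip_force: 42.1
```

Run:
```python
from w import *
where();s,i,im,D=look('w6');report(s,i,im,D)
cv2.imwrite('pics/w6c.png',cv2.resize(im[60:260,230:450],None,fx=2.9,fy=2.9))
```

```text
clock 12.95 tcp tester mm [52.3 -1.4 65.8] tool axes in tester [[-0.0, 1.0, -0.003], [1.0, 0.0, -0.003], [-0.003, -0.003, -1.0]] F tester [-6.5  0.   6.7] gap 0.0075 grip 42.05158889293671
yel 1788 307 326 198 340 pct5/50/95 [[0.0497, -0.0194, 0.0472], [0.0529, 0.0135, 0.0993], [0.0563, 0.0241, 0.1006]]
   top z 0.1006 x 0.0491 0.057 y -0.0256 0.0246
red 1219 327 354 86 169 pct5/50/95 [[0.0594, 0.047, 0.0187], [0.0655, 0.0577, 0.0502], [0.0713, 0.0821, 0.0517]]
   top z 0.0517 x 0.0589 0.0725 y 0.0454 0.0629
grn 544 343 358 52 111 pct5/50/95 [[0.0697, 0.0759, 0.0148], [0.0726, 0.0878, 0.016], [0.0772, 0.106, 0.0218]]
   top z 0.0218 x 0.0691 0.0776 y 0.0774 0.1111
```

View pics/w6c.png

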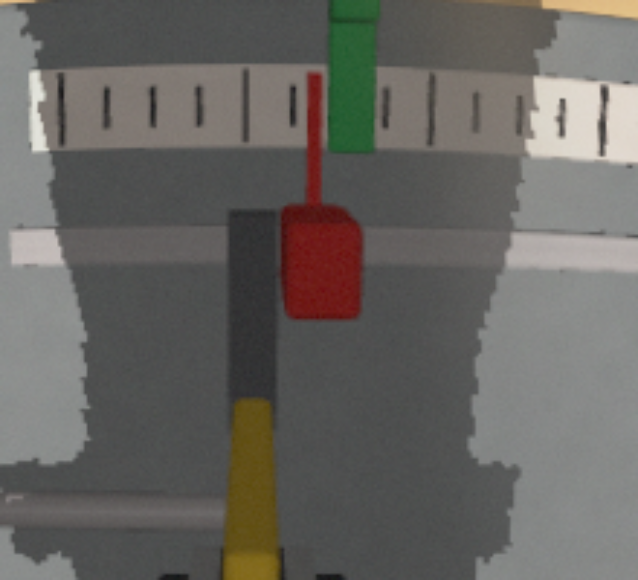

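The needle (315,135) is about 8 mm short of the centre of the green band (352,110), using the 46 px tick spacing.

>>> arm_command:
  moves: [-1, 0, 3, 0, 0, 0, 0, -1, 0, 3, 0, 0, 0, 0, -1, 0, 1.5, 0, 0, 0, 0, -1, 0, 0, 0, 0, 0, 0, -1, 0, 0, 0, 0, 0, 0]

```text
clock: 13.62
tcp_pos: [0.5662, -0.0374, 0.0658]
orientation: [0.001, 0.104, 0.995, -0.002]
wrist_force: [-2.2, -7.4, 7.2]
finger_gap: 0.0074
grip_force: 42.0
```

```bash
cat > chk.py <<'E'
from w import *
import sys
where();s,i,im,D=look(sys.argv[1]);P=report(s,i,im,D);m=masks(im)
for k in('red','grn'):
    a=m[k]&(P[...,1]>.074)&(P[...,1]<.085)&(P[...,2]>.01)&(D>0);v,u=np.nonzero(a);q=P[a]
    print(k,'near needle: x',np.percentile(q[:,0],[2,50,98]).round(4),'z',np.median(q[:,2]).round(4),'px',u.min(),u.max())
E
python3 chk.py w7
```

```text
clock 13.62 tcp tester mm [59.2 -1.4 65.8] tool axes in tester [[0.001, 1.0, -0.004], [1.0, -0.001, -0.003], [-0.003, -0.004, -1.0]] F tester [-7.7  0.6  7.2] gap 0.0074 grip 42.028124928474426
yel 1710 307 325 198 340 pct5/50/95 [[0.0566, -0.0196, 0.0464], [0.0599, 0.0134, 0.0992], [0.0632, 0.0241, 0.1005]]
   top z 0.1005 x 0.056 0.0637 y -0.0251 0.0244
red 1192 327 353 86 169 pct5/50/95 [[0.0661, 0.0469, 0.0186], [0.0723, 0.0574, 0.0504], [0.0781, 0.0811, 0.0518]]
   top z 0.0518 x 0.0659 0.0792 y 0.0454 0.063
grn 642 332 348 51 111 pct5/50/95 [[0.0699, 0.0772, 0.0149], [0.0748, 0.0974, 0.0163], [0.0779, 0.1095, 0.0226]]
   top z 0.0226 x 0.0696 0.0785 y 0.1019 0.1113
red near needle: x [0.0716 0.0724 0.0735] z 0.0188 px 336 339
grn near needle: x [0.07   0.0761 0.078 ] z 0.0159 px 333 346
```

>>> arm_command:
  moves: [-1, 0, 1, 0, 0, 0, 0, -1, 0, 0, 0, 0, 0, 0, -1, 0, 0, 0, 0, 0, 0, -1, 0, 0, 0, 0, 0, 0, -1, 0, 0, 0, 0, 0, 0, -1, 0, 0, 0, 0, 0, 0, -1, 0, 0, 0, 0, 0, 0, -1, 0, 0, 0, 0, 0, 0]

```text
clock: 14.68
tcp_pos: [0.5663, -0.0366, 0.0658]
orientation: [0.001, 0.104, 0.995, -0.002]
wrist_force: [-2.5, -7.8, 6.7]
finger_gap: 0.0074
grip_force: 42.0
```

>>> arm_command:
  moves: [-1, 0, 0, 0, 0, 0, 0, -1, 0, 0, 0, 0, 0, 0, -1, 0, 0, 0, 0, 0, 0, -1, 0, 0, 0, 0, 0, 0, -1, 0, 0, 0, 0, 0, 0, -1, 0, 0, 0, 0, 0, 0]

```text
clock: 15.42
tcp_pos: [0.5663, -0.0366, 0.0658]
orientation: [0.001, 0.104, 0.995, -0.002]
wrist_force: [-3.0, -8.0, 7.3]
finger_gap: 0.0077
grip_force: 42.0
```

```bash
python3 chk.py w8
```

```text
clock 15.43 tcp tester mm [60.  -1.4 65.8] tool axes in tester [[0.001, 1.0, -0.004], [1.0, -0.001, -0.003], [-0.003, -0.004, -1.0]] F tester [-8.5  1.3  7.3] gap 0.0077 grip 42.00693726539612
yel 1763 307 326 198 340 pct5/50/95 [[0.0575, -0.0192, 0.0477], [0.0607, 0.0136, 0.0993], [0.0641, 0.0241, 0.1006]]
   top z 0.1006 x 0.0569 0.0648 y -0.0251 0.0245
red 1193 326 353 86 169 pct5/50/95 [[0.0669, 0.0468, 0.0185], [0.0731, 0.0574, 0.0503], [0.0789, 0.0811, 0.0517]]
   top z 0.0517 x 0.0667 0.0801 y 0.0455 0.063
grn 663 331 346 51 111 pct5/50/95 [[0.0696, 0.0771, 0.0149], [0.074, 0.0971, 0.0165], [0.0781, 0.1095, 0.0225]]
   top z 0.0225 x 0.0693 0.0782 y 0.1017 0.1112
red near needle: x [0.0724 0.0736 0.0744] z 0.019 px 336 339
grn near needle: x [0.0698 0.0763 0.0783] z 0.0158 px 331 345
```

The needle is within 1 mm of the mark's centre and has been held for over 1.5 s. Now I'll ease back slowly.

>>> arm_command:
  moves: [-1, 0, -3, 0, 0, 0, 0, -1, 0, -6, 0, 0, 0, 0, -1, 0, -7, 0, 0, 0, 0, -1, 0, -7, 0, 0, 0, 0, -1, 0, -7, 0, 0, 0, 0, -1, 0, -7, 0, 0, 0, 0, -1, 0, -7, 0, 0, 0, 0, -1, 0, -6, 0, 0, 0, 0]

```text
clock: 16.48
tcp_pos: [0.5561, -0.0846, 0.0658]
orientation: [0.001, 0.104, 0.995, -0.001]
wrist_force: [-1.6, -3.3, 6.9]
finger_gap: 0.0068
grip_force: 42.1
```

>>> arm_command:
  moves: [-1, 0, -4, 0, 0, 0, 0, -1, 0, -4, 0, 0, 0, 0, -1, 0, -3, 0, 0, 0, 0, -1, 0, -1.5, 0, 0, 0, 0, -1, 0, -1, 0, 0, 0, 0, -1, 0, 0, 0, 0, 0, 0, -1, 0, 0, 0, 0, 0, 0]

```text
clock: 17.35
tcp_pos: [0.5535, -0.0966, 0.0658]
orientation: [0.001, 0.103, 0.995, -0.0]
wrist_force: [-2.0, -0.3, 6.4]
finger_gap: 0.0077
grip_force: 42.1
```

```bash
python3 chk.py w9
```

```text
clock 17.35 tcp tester mm [-1.4 -1.3 65.8] tool axes in tester [[-0.001, 1.0, -0.0], [1.0, 0.001, -0.002], [-0.002, -0.0, -1.0]] F tester [-0.7  1.9  6.4] gap 0.0077 grip 42.12902247905731
yel 1783 307 326 198 340 pct5/50/95 [[-0.0039, -0.0196, 0.049], [-0.0008, 0.0134, 0.0993], [0.0027, 0.0242, 0.1005]]
   top z 0.1005 x -0.0046 0.0034 y -0.0253 0.0248
red 923 430 461 91 171 pct5/50/95 [[0.0669, 0.047, 0.0184], [0.0728, 0.0575, 0.0505], [0.0781, 0.0832, 0.0518]]
   top z 0.0518 x 0.0659 0.0799 y 0.0456 0.0632
grn 118 434 444 59 116 pct5/50/95 [[0.0746, 0.0763, 0.015], [0.077, 0.0923, 0.0165], [0.0782, 0.11, 0.023]]
   top z 0.023 x 0.0735 0.0785 y 0.1026 0.1112
red near needle: x [0.0718 0.0731 0.0747] z 0.019 px 431 436
grn near needle: x [0.0764 0.0774 0.0784] z 0.016 px 437 439
```

>>> arm_command:
  moves: [-1, 0, -1, 0, 0, 0, 0, -1, 0, -0.5, 0, 0, 0, 0, -1, 0, 0, 0, 0, 0, 0]

```text
clock: 17.77
tcp_pos: [0.5535, -0.0967, 0.0658]
orientation: [0.001, 0.103, 0.995, 0.001]
wrist_force: [1.1, 4.2, 6.9]
finger_gap: 0.0074
grip_force: 42.2
```

The paddle is against its home stop: the force reversed and the tool stopped moving. I'll release, rise and back off.

>>> arm_command:
  moves: [-0.4, 0, 0, 0, 0, 0, 0, -0.2, 0, 0, 0, 0, 0, 0, 0, 0, 0, 0, 0, 0, 0, 0, 0, 0, 0, 0, 0, 0, 0, 0, 0, -15, 0, 0, 0, 0, 0, 0, -35, 0, 0, 0, 0, 0, 0, -50, 0, 0, 0, 0, 0, 0, -50, 0, 0, 0]

```text
clock: 18.77
tcp_pos: [0.5522, -0.0977, 0.2168]
orientation: [0.0, 0.103, 0.995, -0.0]
wrist_force: [0.2, -0.7, -0.1]
finger_gap: 0.0427
grip_force: 0.0
```

>>> arm_command:
  moves: [0, 0, 10, -10, 0, 0, 0, 0, 0, 20, 0, 0, 0, 0, 0, 0, 20, 0, 0, 0, 0, 0, 0, 10, 0, 0, 0, 0, 0, 0, 0, 0, 0, 0, 0]

```text
clock: 19.4
tcp_pos: [0.5643, -0.0377, 0.2232]
orientation: [-0.001, 0.102, 0.995, 0.0]
wrist_force: [-0.4, 0.3, -0.9]
finger_gap: 0.0426
grip_force: 0.0
```

```bash
python3 chk.py w10
```

```text
clock 19.4 tcp tester mm [ 58.5   0.3 223.2] tool axes in tester [[-0.003, 1.0, -0.0], [1.0, 0.003, 0.002], [0.002, -0.0, -1.0]] F tester [ 0.2  0.5 -0.9] gap 0.0426 grip 0.0
yel 656 246 267 156 219 pct5/50/95 [[-0.0029, -0.0192, 0.04], [0.0024, 0.0053, 0.0978], [0.004, 0.0239, 0.1005]]
   top z 0.1005 x -0.0043 0.0041 y -0.0246 0.0245
red 280 324 336 95 137 pct5/50/95 [[0.067, 0.0472, 0.0185], [0.0732, 0.0566, 0.0504], [0.079, 0.0809, 0.0518]]
   top z 0.0518 x 0.0669 0.0794 y 0.0461 0.0626
grn 149 327 333 76 108 pct5/50/95 [[0.0708, 0.079, 0.0146], [0.075, 0.0989, 0.0165], [0.0776, 0.1099, 0.0229]]
   top z 0.0229 x 0.0706 0.0772 y 0.103 0.111
red near needle: x [0.0731 0.0737 0.0743] z 0.0189 px 329 330
grn near needle: x [0.0765 0.0771 0.0778] z 0.0158 px 332 333
```

View pics/w10.png

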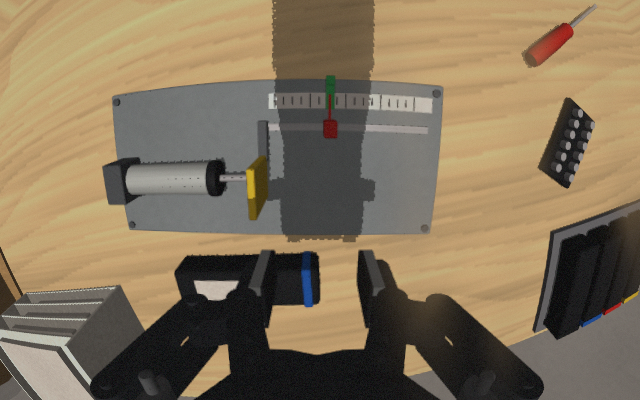

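The needle (330,115) lies on the green mark, the paddle (257,188) is home, the bystanders look undisturbed and the hand is clear.

```bash
python3 -c "from workcell import hand_in;print(hand_in())"
```

```text
the job is handed in; nothing more can be done
None
```

Job handed in: I slid the pointer back against the pusher bar, drew it to the green mark (within about 1 mm of its centre) and held it there for over 1.5 s. I then eased the paddle home without a snap, and the last picture showed the pointer still on the mark, the hand clear and nothing else disturbed.

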